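# Bring the bench transformer up to 150 volts

## Task

Bring the variable transformer up to 150 volts: with a fingertip, push the pointer of the big knob on its top clockwise until its white index mark stands on the 150 line, the third long scale line clockwise after the zero line, never letting it run on as far as the next short line. Only push the side of the pointer, lightly: do not pinch the knob, shove the transformer or disturb the other things on the bench. Then take the finger away.

Things in the scene. Friction and masses are not known exactly. Their poses are not given: they have to be found in the camera images.
- variac: Bench variable transformer, loose, about 4.5 kg: grey upright drum 150 mm across, rubber feet, 144 mm tall to the scale plate on top (142 mm across), knob up to 176 mm. Steel handles at its left and right reach 96 mm from the axis at height 108; a black terminal box in front reaches 111 mm at height 24 to 104. Origin on the drum axis at the bench top; x points away from the terminal box, z up.
- scale_centre (a point): Centre of the aluminium scale plate's top face, on the knob's axis, 144 mm above the bench. Black lines run outward from 50.5 mm radius: a short thin one (8 mm) each 10 V, a long thick one (18 mm) each 50 V (0, 50 ... 250), 12.8 degrees clockwise per 10 V. The scale's blank gap faces the terminal box (-x).
- zero_line (a point): Middle of the zero line, 59.5 mm from the knob's axis, on the scale plate: the first line clockwise (seen from above) after the scale's blank gap, a long one; it lies 160 degrees anticlockwise from the transformer's +x.
- line_150 (a point): Middle of the 150 V line on the scale plate, 59.5 mm from the knob's axis (third long line clockwise after the zero line; 32 degrees clockwise from the transformer's +x).
- dial (a joint): Angle of the knob in rad: 0 with the pointer on the zero line, growing clockwise seen from above, 0.2234 per 10 V, so 3.351 at the 150 V line; end stop at 5.585. It starts between 0.4 and 2.2. It turns stiffly (0.15 N m of friction: 4 N at 40 mm radius), has no spring or clicks and stays where it is left.
- dial_nose (a point): End of the knob's pointer, 48 mm from the axis, 172 mm above the bench. The black knob is a 42 mm hub (top at 176 mm) with a straight bar across it, 12 mm wide with flat upright sides, 150 to 172 mm above the bench, reaching 48 mm from the axis on the pointer side, 27 mm on the short tail side. The pointer side has a 4 mm wide white index line along its top and down its end.
- mug: White mug, 82 mm wide, 95 mm tall; origin at the centre of its underside. Leave alone.
- microphone: Black hand microphone lying on its back, 85 x 52 x 30 mm; origin at the centre of its underside. Leave alone.
- screwdriver: Screwdriver lying on the bench, 190 mm long; leave alone.

How it is judged (in metres and radians):
At the end, for the whole second after the job is handed in: The pointer rests on the 150 V line within 0.067 rad (3 V, about 3 mm at the scale), at rest; the transformer stands level within 15 mm of where it was, and mug, microphone and screwdriver are within 20 mm of where they were (value of joint dial between 3.284 and 3.418 rad and velocity of joint dial between -0.02 and 0.02 rad/s and angle between variac's own z axis and vertical below 0.05 rad and distance of variac from where it was at the start of the episode below 0.015 m and distance of each of mug, microphone, screwdriver from where it was at the start of the episode below 0.02 m); the robot touches nothing.
It fails at once if the pointer runs past the 150 V line as far as the next short line (0.21 rad past it) (value of joint dial above 3.561 rad).
It fails at once if the knob or the transformer is pinched or pressed hard (over 20 N from the fingers) (contact force between the fingers and variac above 20 N).
It fails at once if the transformer is shoved or lifted (over 15 mm) (distance of variac from where it was at the start of the episode above 0.015 m).
It fails at once if mug, microphone or screwdriver is moved or lifted (over 20 mm) (distance of any of mug, microphone, screwdriver from where it was at the start of the episode above 0.02 m).
It also fails if it takes over 43 s, if anything falls off the work surface, if the arm or the gripper's body presses on something with over 40 N, if the wrist force passes 120 N, or if a joint passes its speed limit or range.

## Robot

A 6-joint arm with a two-finger parallel gripper is mounted at the origin on the work surface. World frame = base frame: x ahead of the robot, y to its left, z up, the work surface at z = 0. Lengths are in mm, angles in degrees, forces in N, time in s.
With the tool pointing down it reaches from about 300 to 850 mm from the base axis. Payload 4.2 kg.
Tool frame: the origin (TCP) lies midway between the tips of the shut fingers; the grasp point (between the pads) lies 19 mm behind it; z points along the fingers, y is the line along which they close (so a half turn about z gives the same grasp; the last joint's range is limited). The gripper opens to 91 mm and grips with 3 to 60 N. Pads are 32 mm wide; open, the fingers measure 118 mm over their backs; the gripper's body (76 mm by 178 mm) begins 60 mm behind the grasp point.
Start: joints at [62.911, 18.312, 89.639, -0, 72.044, -1.146], TCP at [251.559, 517.07, 213.976] pointing down, gripper open.
Joint ranges: [-177.97, 177.97], [-48.28, 115.42], [12.27, 149.76], [-77.06, 257.06], [2.81, 150.46], [-146.56, 146.56]. Speed limits (degrees/s): [147.25, 147.25, 180, 180, 180, 180].

## Interface

Orientations are given as [roll, pitch, yaw] about the fixed x, y, z axes, in that order (R = Rz(yaw) Ry(pitch) Rx(roll)).
In Python, from workcell import env gives the robot as it stands.
- The arm moves only by the shell command python3 drive.py 'ROWS' [OPENING] [FORCE]. ROWS is rows parted by semicolons, their numbers by spaces, 1 to 8 of them, each of 6 numbers: dx, dy, dz in mm, then a rotation vector rx, ry, rz in degrees; each row shifts and turns the commanded pose from where the row before left it, along the tool's axes as they then stand; what a row does not reach is not made up. A row lasts 1/10 s, in which the tool goes at most 50 mm and 8.59 degrees, less where a joint would pass 70% of its speed; a pose out of reach is approached as far as the arm can. OPENING is the finger opening in mm, set as the command begins (- or left out keeps the last). The fingers move at their own pace and stop on an object; FORCE is the grip in N (left out, the last holds). Time passes only in rows, so rows that do not move let the fingers close. It prints the time, the measured TCP pose, the force, the opening and the grip force at its end.
- env.state(): the state, without advancing time (a new reading comes with each control period).
- env.grab_frame(name): name is "scene" or "side" or "wrist"; returns the picture (384x512x3 uint8, blue, green, red); there is no depth.
- env.camera_model(name): a dict with "fx", "fy", "cx", "cy" (pixels), "T" (4x4, takes a point from camera to world coordinates). Camera axes: x right, y up, looking along -z (the intrinsics and any distortion apply to the point x, -y, -z); pixel columns grow to the right and rows downward; lengths in mm; the calibration is good to about 2 mm. A picture is of the moment at which its call begins: read the wrist's pose just before it. camera_model takes no time and is no camera call; for the wrist camera it gives the pose at the moment of the call.
- env.job_done(): hands the job in; it is judged then, once.
The state is a dict: "time_s": time; "qpos": joint angles; "qvel": joint speeds; "effort": joint torques, N m; "ee_pos": TCP position; "ee_rot": TCP orientation; "force": force on the tool from outside, world axes, zero at the start; "torque": the same for the moment, N m; "gripper_width": finger opening in mm; "gripper_force": force on a finger pad.
Only numpy, scipy, OpenCV 4.12 (cv2) and the standard library are available. Lean on these libraries where they do the work, as an engineer would, in place of code of your own. Each camera call takes 0.05 s, during which the arm holds its last target. There are 200 camera calls.

## Working session

There is one attempt and no reset: what is moved stays moved. The work goes in short steps, Python scripts to look and compute and a shell command to move; the robot and the scene stay as the last step left them, time stands still between calls to the robot, and variables do not carry over. Pictures are saved under pics/ and viewed, at most 10 in all, crops included, and the job is handed in when it is done.

```bash
ls; mkdir -p pics; python3 - <<'E'
from workcell import env
import cv2,numpy as np
np.set_printoptions(precision=4,suppress=True)
for n in ("scene","side"):
    cv2.imwrite(f"pics/{n}0.png",env.grab_frame(n)); print(n,env.camera_model(n))
s=env.state();print(s)
E
```

```text
drive.py
pics
workcell.py
scene {'fx': 374.09113067700395, 'fy': 374.09113067700395, 'cx': 253.38763191514218, 'cy': 192.01364445156375, 'T': array([[   0.8778,   -0.3308,    0.3464,  888.4028],
       [   0.4788,    0.5857,   -0.654 , -521.1813],
       [   0.0135,    0.7399,    0.6726,  682.3265],
       [   0.    ,    0.    ,    0.    ,    1.    ]])}
side {'fx': 454.9593617568905, 'fy': 454.9593617568905, 'cx': 253.04197018918418, 'cy': 197.31847076915156, 'T': array([[ -0.9929,   0.0836,  -0.0844, 477.0617],
       [ -0.1187,  -0.7289,   0.6742, 711.1071],
       [ -0.0052,   0.6795,   0.7337, 871.2444],
       [  0.    ,   0.    ,   0.    ,   1.    ]])}
{'time_s': 0.1, 'qpos': array([62.9135, 18.3483, 89.6984, -0.0005, 72.0438, -1.1461]), 'qvel': array([-0.0095, -0.0014, -0.0558,  0.044 ,  0.0903, -0.0849]), 'effort': array([ -0.0012, -41.3334, -23.251 ,   0.0728,   0.0422,  -0.0001]), 'ee_pos': array([251.3276, 516.673 , 213.2077]), 'ee_rot': array([-179.9095,   -0.0014,  154.0598]), 'force': array([ 0.9974, -0.144 ,  0.3898]), 'torque': array([ 0.0066,  0.0049, -0.0294]), 'gripper_force': 0.0, 'gripper_width': 91.11836860841457}
```

View pics/scene0.png

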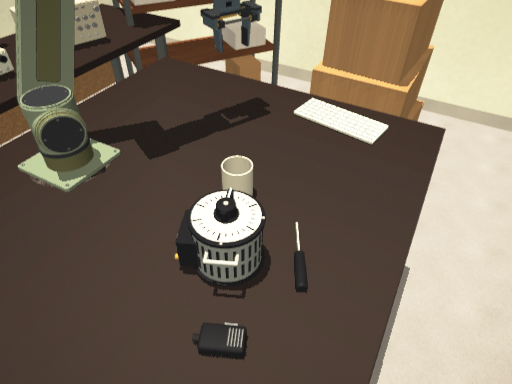

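View pics/side0.png

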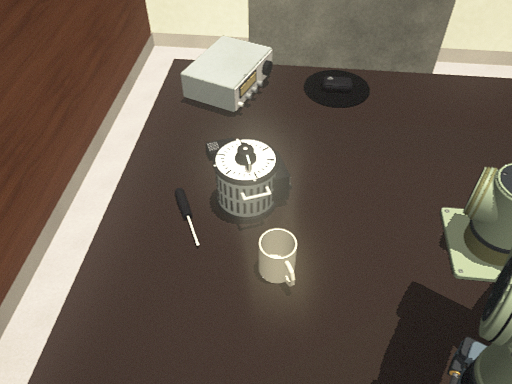

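The scene view shows the variac at about (228,217), with its terminal box to the left (-x, towards the robot), and the mug at (237,175). The side view has the scale centre at about (246,159). Next I'll enlarge both dials.

```bash
python3 - <<'E'
import cv2,numpy as np
a=cv2.imread("pics/scene0.png")[175:265,170:290]; b=cv2.imread("pics/side0.png")[125:215,190:310]
f=lambda i:cv2.resize(i,None,fx=6.6,fy=6.6,interpolation=cv2.INTER_CUBIC)[:594,:792]
cv2.imwrite("pics/c1.png",f(a));cv2.imwrite("pics/c2.png",f(b))
E
```

```text
(no output)
```

View pics/c1.png

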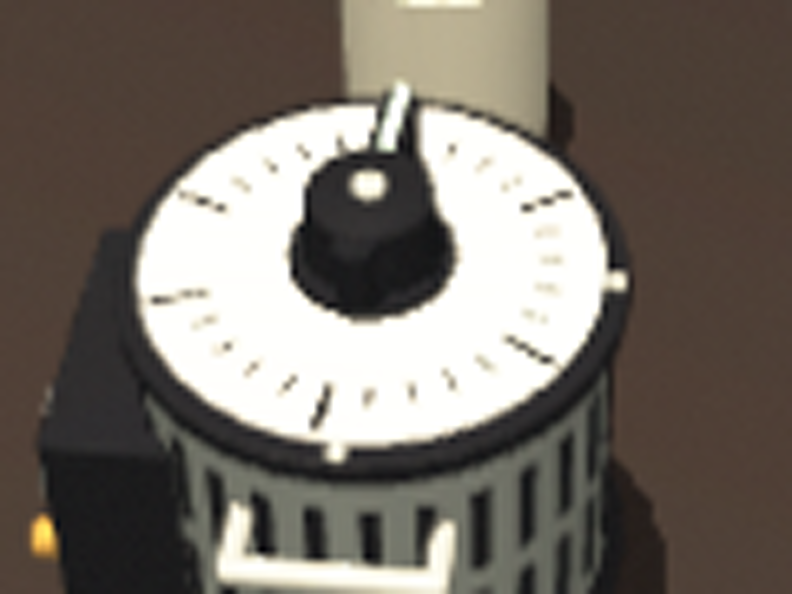

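View pics/c2.png

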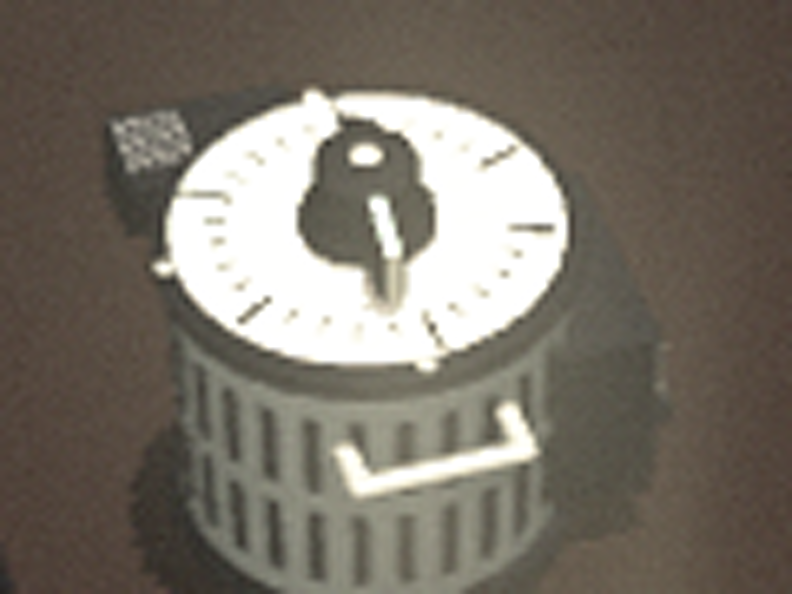

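The scene crop shows the long lines at 0 V (203,200), 100 V (548,200), 150 V (532,350), 200 V (322,405) and 250 V (180,298). The side crop has 0 V (531,228), 50 V (434,330), 100 V (253,310), 150 V (200,193) and 250 V (497,157). The pointer nose is at (403,86) in the scene crop and (397,258) in the side crop, between 50 and 100 V.

```bash
cat > h.py <<'E'
from workcell import env
import numpy as np
from scipy.optimize import least_squares
def proj(n,P,M=None):
    m=M or env.camera_model(n);T=m["T"];p=(np.asarray(P)-T[:3,3])@T[:3,:3]
    return np.c_[m["cx"]+m["fx"]*p[:,0]/-p[:,2],m["cy"]-m["fy"]*p[:,1]/-p[:,2]]
def pol(c,r,deg,z):
    a=np.radians(deg);return np.c_[c[0]+r*np.cos(a),c[1]+r*np.sin(a),np.full(np.size(a),z)]
E
python3 - <<'E'
from h import *
np.set_printoptions(precision=2,suppress=True)
V={"scene":([0,100,150,200,250],[(203,200),(548,200),(532,350),(322,405),(180,298)],(403,86),(170,175)),
"side":([0,50,100,150,250],[(531,228),(434,330),(253,310),(200,193),(497,157)],(397,258),(190,125))}
def res(p,names=V):
    r=[]
    for n in names:
        v,px,nose,o=V[n]
        off=np.array(o)-.5+.5/6.6
        q=proj(n,pol(p,59.5,p[2]+160-1.28*np.array(v),144)); r.append(q-(np.array(px)/6.6+off))
        q=proj(n,pol(p,48,[p[2]+160-p[3]],172)); r.append(q-(np.array([nose])/6.6+off))
    return np.concatenate(r).ravel()
for names in (V,["scene"],["side"]):
    s=least_squares(res,[600,0,0,80],args=(names,)); print(s.x,np.abs(s.fun).max(),np.sqrt((s.fun**2).mean()), np.radians(s.x[3]))
for n,px,z in (("scene",(237,163),95),("side",(278,240),95),("scene",(222,340),15),("scene",(300,270),10),("scene",(297,225),5)):
    s=least_squares(lambda p:(proj(n,[[p[0],p[1],z]])-px).ravel(),[600,0]);print(n,px,s.x)
E
```

```text
[594.85 -81.23  23.92  73.66] 1.1160119201605312 0.45137407214419456 1.2855521396433445
[595.11 -82.21  23.81  74.09] 0.347557509984199 0.2225288442527542 1.2931764558943388
[594.84 -79.46  24.3   73.21] 0.9474284874343084 0.38375701605523665 1.277739341119405
scene (237, 163) [496.88 125.87]
side (278, 240) [498.56 115.24]
scene (222, 340) [ 688.73 -257.36]
scene (300, 270) [751.49 -39.23]
scene (297, 225) [690.73  84.26]
```

```bash
R="-32.4 -24.1 0 0 0 0"; python3 drive.py '-32.4 -24.1 0 0 0 0;-32.4 -24.1 0 0 0 0;-32.4 -24.1 0 0 0 0;-32.4 -24.1 0 0 0 0;-32.4 -24.1 0 0 0 0;-32.4 -24.1 0 0 0 0;-32.4 -24.1 0 0 0 0;-32.4 -24.1 0 0 0 0' 0 5
python3 drive.py '-32.4 -24.1 0 0 0 0;-32.4 -24.1 0 0 0 0;-32.4 -24.1 0 0 0 0;-32.4 -24.1 0 0 0 0;-32.4 -24.1 0 0 0 0;-32.4 -24.1 0 0 0 0;-32.4 -24.1 0 0 0 0;-32.4 -24.1 0 0 0 0'
python3 drive.py '0 0 0 0 0 7.4;0 0 0 0 0 7.4;0 0 0 0 0 7.4;0 0 0 0 0 7.4;0 0 0 0 0 7.4;0 0 0 0 0 7.4;0 0 0 0 0 0;0 0 0 0 0 0'
python3 - <<'E'
from h import *
import cv2
print(env.state()["ee_pos"],env.state()["ee_rot"])
M=env.camera_model("wrist")
i=env.grab_frame("wrist");j=env.grab_frame("scene")
for v in (0,50,100,150,200,250):
    p=proj("wrist",pol((594.85,-81.23),59.5,[23.92+160-1.28*v],144),M)[0].round(1);print(v,p)
print(proj("wrist",pol((594.85,-81.23),48,[110.3],172),M),proj("wrist",[[549,-57,157]],M))
cv2.imwrite("pics/w1.png",np.hstack([cv2.resize(i,(800,600))])); cv2.imwrite("pics/s1.png",j)
E
```

```text
time_s: 0.9
ee_pos: [400.6, 228.7, 213.7]
ee_rot: [-180.0, -0.0, 154.1]
force: [0.3, -0.6, 0.6]
gripper_width: 30.0
gripper_force: 0.0
time_s: 1.7
ee_pos: [549.3, -58.1, 213.6]
ee_rot: [180.0, -0.0, 154.0]
force: [-0.2, 0.7, 0.1]
gripper_width: 0.4
gripper_force: 0.0
time_s: 2.5
ee_pos: [548.8, -56.4, 213.6]
ee_rot: [-180.0, -0.0, 109.8]
force: [0.0, -0.1, -0.1]
gripper_width: 0.5
gripper_force: 0.0
[548.81413993 -56.42177759 213.64720781] [-1.79967059e+02 -2.06368775e-02  1.09812885e+02]
0 [224.8 223. ]
50 [283.  172.6]
100 [354.9 201.1]
150 [354.2 271.4]
200 [289.4 303.8]
250 [229.3 267.7]
[[300.63226156 195.34024213]] [[251.95430124 202.06497731]]
```

View pics/w1.png

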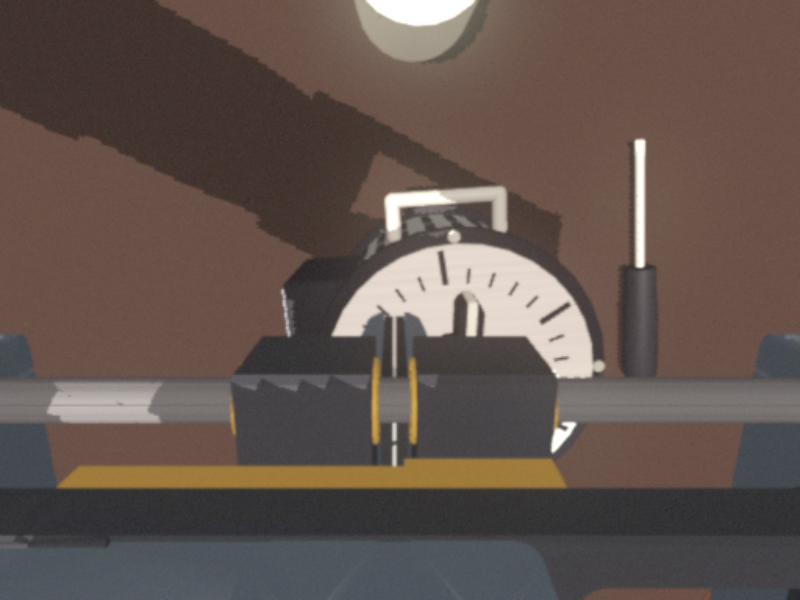

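The wrist view confirms the fit: the 50 V line is at (283,171) px against a predicted (283,173). The pointer is just clockwise of it, and the shut finger is on its anticlockwise side. Next I lower the finger and feel for contact.

```bash
python3 drive.py '0 0 15 0 0 0;0 0 15 0 0 0;0 0 15 0 0 0;0 0 13 0 0 0;0 0 0 0 0 0;0 0 0 0 0 0'
python3 drive.py '0 3 0 0 0 0;0 3 0 0 0 0;0 2 0 0 0 0;0 2 0 0 0 0;0 0 0 0 0 0;0 0 0 0 0 0'
python3 drive.py '0 1 0 0 0 0;0 1 0 0 0 0;0 0 0 0 0 0'
python3 drive.py '0 1 0 0 0 0;0 1 0 0 0 0;0 0 0 0 0 0'
python3 drive.py '0 1 0 0 0 0;0 1 0 0 0 0;0 0 0 0 0 0'
```

```text
time_s: 3.2
ee_pos: [549.2, -56.5, 156.1]
ee_rot: [180.0, -0.0, 109.7]
force: [0.2, -0.9, 0.8]
gripper_width: 0.5
gripper_force: 0.0
time_s: 3.8
ee_pos: [558.4, -53.1, 155.9]
ee_rot: [-180.0, -0.0, 109.7]
force: [-0.5, -0.0, -0.3]
gripper_width: 0.5
gripper_force: 0.0
time_s: 4.1
ee_pos: [560.4, -52.4, 155.9]
ee_rot: [180.0, -0.0, 109.7]
force: [0.0, -0.3, -0.1]
gripper_width: 0.4
gripper_force: 0.0
time_s: 4.4
ee_pos: [562.4, -51.7, 155.9]
ee_rot: [180.0, -0.0, 109.7]
force: [0.3, 0.7, 0.2]
gripper_width: 0.2
gripper_force: 0.0
time_s: 4.7
ee_pos: [564.2, -51.1, 155.9]
ee_rot: [180.0, -0.0, 109.7]
force: [-0.3, 0.4, -0.8]
gripper_width: 0.8
gripper_force: 0.0
```

```bash
python3 drive.py '0 1 0 0 0 0;0 1 0 0 0 0;0 0 0 0 0 0'
python3 drive.py '0 1 0 0 0 0;0 0 0 0 0 0'
python3 - <<'E'
from h import *
import cv2
f=lambda i:cv2.resize(i,None,fx=4.4,fy=4.4,interpolation=cv2.INTER_CUBIC)
a=f(env.grab_frame("scene")[175:265,180:270]);b=f(env.grab_frame("side")[120:210,200:290])
cv2.imwrite("pics/c3.png",np.hstack([a,b]))
E
```

```text
time_s: 5.0
ee_pos: [566.1, -50.4, 155.9]
ee_rot: [180.0, -0.0, 109.7]
force: [-0.7, -0.3, -0.5]
gripper_width: 0.7
gripper_force: 0.0
time_s: 5.2
ee_pos: [566.7, -50.1, 155.9]
ee_rot: [-180.0, -0.0, 109.7]
force: [-0.5, -0.3, 0.2]
gripper_width: 1.1
gripper_force: 0.4
```

View pics/c3.png

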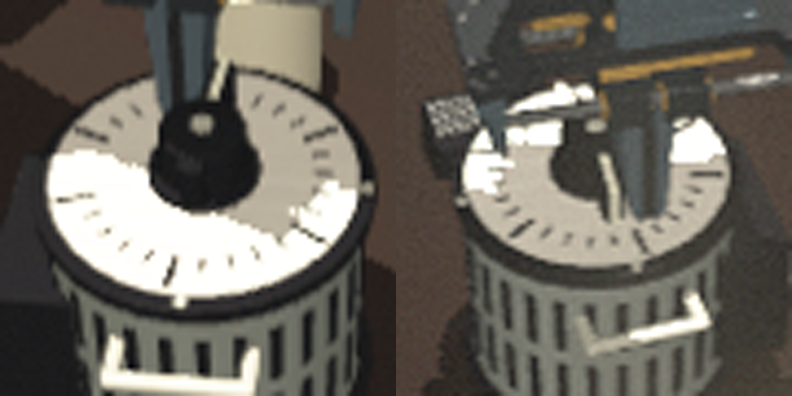

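The scene crop has the finger (185,60) just left of the pointer (225,75). In the side crop the finger (640,150) nearly touches the pointer (612,190), so I keep closing in.

```bash
python3 drive.py '0 0 0 0 0 0;0 0 0 0 0 0' 0 20
python3 drive.py '0 1 0 0 0 0;0 0 0 0 0 0'
python3 drive.py '0 1 0 0 0 0;0 0 0 0 0 0'
python3 drive.py '0 1 0 0 0 0;0 0 0 0 0 0'
python3 drive.py '0 1 0 0 0 0;0 0 0 0 0 0'
```

```text
time_s: 5.5
ee_pos: [566.8, -50.1, 155.9]
ee_rot: [-180.0, -0.0, 109.7]
force: [-1.1, -0.2, -0.6]
gripper_width: 0.3
gripper_force: 0.5
time_s: 5.7
ee_pos: [566.9, -50.0, 155.9]
ee_rot: [-179.9, -0.0, 109.7]
force: [-4.5, -1.8, 2.8]
gripper_width: 0.3
gripper_force: 2.3
time_s: 5.9
ee_pos: [567.4, -49.7, 155.8]
ee_rot: [-179.8, -0.0, 109.7]
force: [-5.4, -1.5, 3.3]
gripper_width: 0.4
gripper_force: 3.0
time_s: 6.1
ee_pos: [568.1, -49.3, 155.8]
ee_rot: [-179.8, -0.1, 109.7]
force: [-5.5, -2.2, 3.2]
gripper_width: 0.6
gripper_force: 3.2
time_s: 6.3
ee_pos: [568.9, -48.9, 155.8]
ee_rot: [-179.8, -0.1, 109.7]
force: [-7.5, -2.1, 3.4]
gripper_width: 0.4
gripper_force: 3.4
```

```bash
python3 drive.py '0 0 0 0 0 4;0 0 0 0 0 4;1 2.75 0 0 0 4;0 0 0 0 0 0'
python3 drive.py '1 2.75 0 0 0 4;1 2.75 0 0 0 4;1 2.75 0 0 0 4;1 2.75 0 0 0 4'
python3 - <<'E'
from h import *
s=env.state();y=np.radians(s["ee_rot"][2]);d=s["ee_pos"][:2]-[594.85,-81.23]
print("tool-frame axis:",-d@[np.cos(y),np.sin(y)],-d@[np.sin(y),-np.cos(y)])
E
```

```text
time_s: 6.7
ee_pos: [572.5, -46.3, 155.7]
ee_rot: [-179.9, -0.1, 97.7]
force: [-4.5, 0.9, 1.4]
gripper_width: 0.5
gripper_force: 2.0
time_s: 7.1
ee_pos: [583.2, -41.5, 155.7]
ee_rot: [-179.9, -0.1, 81.6]
force: [-4.0, 3.6, 2.2]
gripper_width: 0.4
gripper_force: 2.5
tool-frame axis: -37.59531955410453 17.329737911797984
```

```bash
python3 drive.py '1 2.75 0 0 0 4;1 2.75 0 0 0 4;1 2.75 0 0 0 4;1 2.75 0 0 0 4;1 2.75 0 0 0 4;1 2.75 0 0 0 4;1 2.75 0 0 0 4;1 2.75 0 0 0 4'
python3 - <<'E'
from h import *
s=env.state();y=np.radians(s["ee_rot"][2]);d=s["ee_pos"][:2]-[594.85,-81.23]
print("tool-frame axis:",-d@[np.cos(y),np.sin(y)],-d@[np.sin(y),-np.cos(y)])
E
```

```text
time_s: 7.9
ee_pos: [607.0, -41.9, 155.8]
ee_rot: [-179.8, -0.1, 49.6]
force: [-3.6, 4.5, 0.1]
gripper_width: 0.2
gripper_force: 2.8
tool-frame axis: -37.77836083540147 16.259732592595288
```

```bash
python3 drive.py '1 2.75 0 0 0 4;1 2.75 0 0 0 4;1 2.75 0 0 0 4;1 2.75 0 0 0 4;1 2.75 0 0 0 4;1 2.75 0 0 0 4;1 2.75 0 0 0 4;0 0 0 0 0 0'
python3 - <<'E'
from h import *
import cv2
s=env.state();y=np.radians(s["ee_rot"][2]);d=s["ee_pos"][:2]-[594.85,-81.23]
print("tool-frame axis:",-d@[np.cos(y),np.sin(y)],-d@[np.sin(y),-np.cos(y)])
i=env.grab_frame("scene")[180:250,185:275];cv2.imwrite("pics/c4.png",cv2.resize(i,None,fx=8,fy=8,interpolation=cv2.INTER_CUBIC))
for t in (35,30,25,20,15,10,5): print(t,((proj("scene",pol((594.85,-81.23),48,[t],172))[0]-[185,180]+.5)*8-.5).round())
E
```

```text
time_s: 8.7
ee_pos: [624.5, -53.0, 155.7]
ee_rot: [-179.8, -0.1, 21.6]
force: [-2.7, 4.8, 0.0]
gripper_width: 0.6
gripper_force: 2.5
tool-frame axis: -37.996462802891955 15.31416244837984
35 [525. 179.]
30 [526. 191.]
25 [526. 203.]
20 [524. 215.]
15 [521. 227.]
10 [516. 239.]
5 [509. 250.]
```

View pics/c4.png

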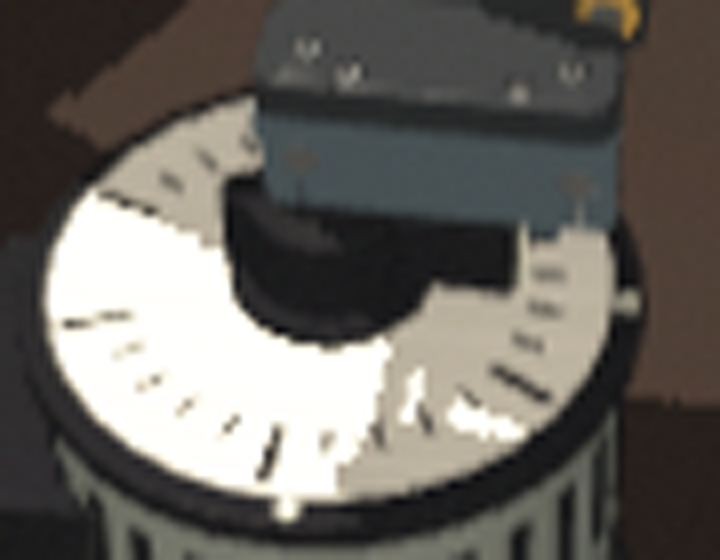

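The crop shows the white index on the pointer's end at (523,222–290), about 20°, flush with the finger at yaw 21.6°. The 150 line is at (520,385). I'll push 24° more, back off and measure.

```bash
python3 drive.py '1 2.75 0 0 0 4;1 2.75 0 0 0 4;1 2.75 0 0 0 4;1 2.75 0 0 0 4;1 2.75 0 0 0 4;1 2.75 0 0 0 4;0 0 0 0 0 0;0 0 0 0 0 0'
python3 - <<'E'
from h import *
s=env.state();y=np.radians(s["ee_rot"][2]);d=s["ee_pos"][:2]-[594.85,-81.23]
print("tool-frame axis:",-d@[np.cos(y),np.sin(y)],-d@[np.sin(y),-np.cos(y)])
E
python3 drive.py '0 -5 0 0 0 0;0 -10 0 0 0 0;0 -15 0 0 0 0;0 -15 0 0 0 0;0 0 0 0 0 0;0 0 0 0 0 0'
python3 - <<'E'
from h import *
import cv2
out=[]
for n,(r,c) in {"scene":(180,185),"side":(125,200)}.items():
    i=env.grab_frame(n)[r:r+85,c:c+90];out.append(cv2.resize(i,None,fx=4.4,fy=4.4,interpolation=cv2.INTER_CUBIC))
    if n=="scene": cv2.imwrite("pics/c5.png",cv2.resize(i[:68],None,fx=8.8,fy=8.8,interpolation=cv2.INTER_CUBIC))
    P=lambda r_,t,z:((proj(n,pol((594.85,-81.23),r_,[t],z))[0]-[c,r]+.5)*8.8-.5).round()
    for t in (6,3,0,-3,-6,-8,-10): print(n,t,P(48,t,172),P(48,t,150),P(23,t,172))
    print("L150",P(59.5,-8.1,144))
cv2.imwrite("pics/c5b.png",out[1])
E
```

```text
time_s: 9.55
ee_pos: [633.6, -67.6, 155.7]
ee_rot: [-179.8, -0.0, -2.3]
force: [-1.8, 4.6, 0.8]
gripper_width: 0.3
gripper_force: 2.3
tool-frame axis: -38.2040526628812 15.162601183414997
time_s: 10.15
ee_pos: [635.4, -23.9, 156.0]
ee_rot: [180.0, -0.0, -2.3]
force: [0.0, 0.2, -1.1]
gripper_width: 0.7
gripper_force: 0.0
scene 6 [562. 273.] [561. 342.] [458. 241.]
scene 3 [557. 280.] [557. 350.] [455. 244.]
scene 0 [552. 287.] [551. 357.] [453. 248.]
scene -3 [546. 294.] [546. 364.] [450. 251.]
scene -6 [539. 301.] [539. 371.] [446. 254.]
scene -8 [535. 306.] [535. 376.] [444. 256.]
scene -10 [530. 310.] [530. 380.] [442. 258.]
L150 [576. 418.]
side 6 [216. 214.] [220. 276.] [311. 215.]
side 3 [217. 208.] [221. 270.] [311. 212.]
side 0 [218. 202.] [222. 264.] [311. 209.]
side -3 [220. 195.] [224. 257.] [312. 206.]
side -6 [222. 189.] [226. 251.] [313. 203.]
side -8 [224. 185.] [228. 247.] [314. 201.]
side -10 [226. 181.] [230. 243.] [315. 199.]
L150 [189. 257.]
```

View pics/c5.png

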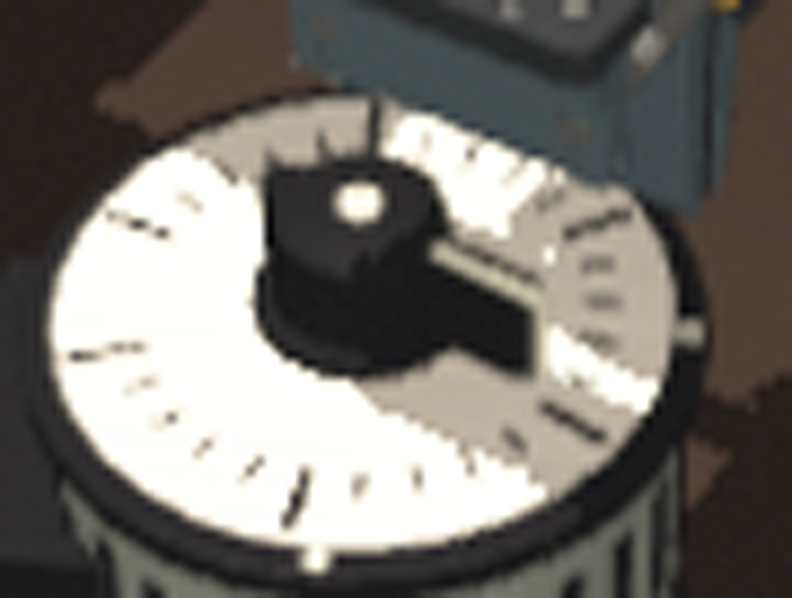

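The crop shows the pointer just short of 150 V: index nose top at (543,292), index running from (437,247), and the 150 line centred at (573,422). I'll get the pointer angle from a sub-pixel fit of the white index ridge.

```bash
cat > m.py <<'E'
from h import *
import cv2,sys
g=cv2.cvtColor(env.grab_frame("scene"),cv2.COLOR_BGR2GRAY).astype(float)
C=np.array([594.85,-81.23])
def samp(r,t,z,off=0):
    q=(proj("scene",pol(C,r,t,z))+off).astype(np.float32);return cv2.remap(g.astype(np.float32),q[:,0],q[:,1],cv2.INTER_CUBIC)
# scale lines: darkness over angle vs nominal -> local yaw bias
for v in (100,150,200):
    t=np.arange(-5,5.01,.25);n=23.92+160-1.28*v
    I=np.mean([samp(r,n+t,144) for r in (54,57,60,63,66)],0);w=np.clip(I.max()-I-.4*np.ptp(I),0,None);print(v,"bias",(w@t/w.sum()).round(2))
# index ridge on bar top: lines parallel to predicted, per radius
t=np.arange(-22,16,.25)
for off in ((0,0),(-.35,.45)):
    o=[]
    for r in (28,32,36,40,44):
        I=samp(r,t,172,np.array(off)); k=np.abs(t-t[I.argmax()])<0
        p=float(sys.argv[1]);m=np.abs(t-p)<5; I=I[m];w=np.clip(I-I.max()+.5*np.ptp(I),0,None);o.append((w@t[m]/w.sum()).round(2))
    print(off,"index angle",o,np.mean(o))
E
python3 m.py -2
```

```text
Traceback (most recent call last):
  File "m.py", line 10, in <module>
    I=np.mean([samp(r,n+t,144) for r in (54,57,60,63,66)],0);w=np.clip(I.max()-I-.4*np.ptp(I),0,None);print(v,"bias",(w@t/w.sum()).round(2))
                                                                                                                      ~^~
ValueError: matmul: Input operand 1 has a mismatch in its core dimension 0, with gufunc signature (n?,k),(k,m?)->(n?,m?) (size 41 is different from 1)
```

```bash
sed -i 's/cv2.INTER_CUBIC)$/cv2.INTER_CUBIC).ravel()/' m.py; python3 m.py -2
```

```text
100 bias -0.88
150 bias -1.52
200 bias -0.72
(0, 0) index angle [np.float64(-4.89), np.float64(-5.03), np.float64(-4.93), np.float64(-4.97), np.float64(-4.97)] -4.958
(-0.35, 0.45) index angle [np.float64(-3.23), np.float64(-3.59), np.float64(-3.38), np.float64(-3.43), np.float64(-3.34)] -3.3939999999999997
```

The index stands 4.7° short of the 150 line by image, or about 5.8° by finger yaw. I return to contact and push 5°.

```bash
python3 drive.py '0 15 0 0 0 0;0 15 0 0 0 0;0 8 0 0 0 0;0 4 0 0 0 0;0 2 0 0 0 0;0 1 0 0 0 0;0 0 0 0 0 0'
python3 drive.py '0.6 1.7 0 0 0 2.5;0.6 1.7 0 0 0 2.5;0 0 0 0 0 0;0 0 0 0 0 0;0 0 0 0 0 0'
python3 drive.py '0 -5 0 0 0 0;0 -10 0 0 0 0;0 -15 0 0 0 0;0 -15 0 0 0 0;0 0 0 0 0 0;0 0 0 0 0 0'
python3 m.py -8
python3 - <<'E'
from h import *
import cv2
i=env.grab_frame("scene")[180:248,185:275]
cv2.imwrite("pics/c6.png",cv2.resize(i,None,fx=8.8,fy=8.8,interpolation=cv2.INTER_CUBIC))
E
```

```text
time_s: 11.05
ee_pos: [633.4, -67.9, 156.0]
ee_rot: [-179.8, 0.0, -2.4]
force: [0.0, 3.8, 0.9]
gripper_width: 0.4
gripper_force: 2.4
time_s: 11.55
ee_pos: [634.4, -71.0, 155.9]
ee_rot: [-179.8, 0.0, -7.3]
force: [1.3, 5.8, -0.1]
gripper_width: 0.6
gripper_force: 2.6
time_s: 12.15
ee_pos: [640.2, -27.7, 155.9]
ee_rot: [180.0, 0.0, -7.3]
force: [0.9, -0.0, 0.6]
gripper_width: 0.5
gripper_force: 0.0
100 bias -0.78
150 bias -1.51
200 bias -0.72
(0, 0) index angle [np.float64(-10.3), np.float64(-10.39), np.float64(-10.39), np.float64(-9.99), np.float64(-10.11)] -10.236
(-0.35, 0.45) index angle [np.float64(-8.17), np.float64(-8.4), np.float64(-8.6), np.float64(-8.12), np.float64(-8.35)] -8.328
```

View pics/c6.png

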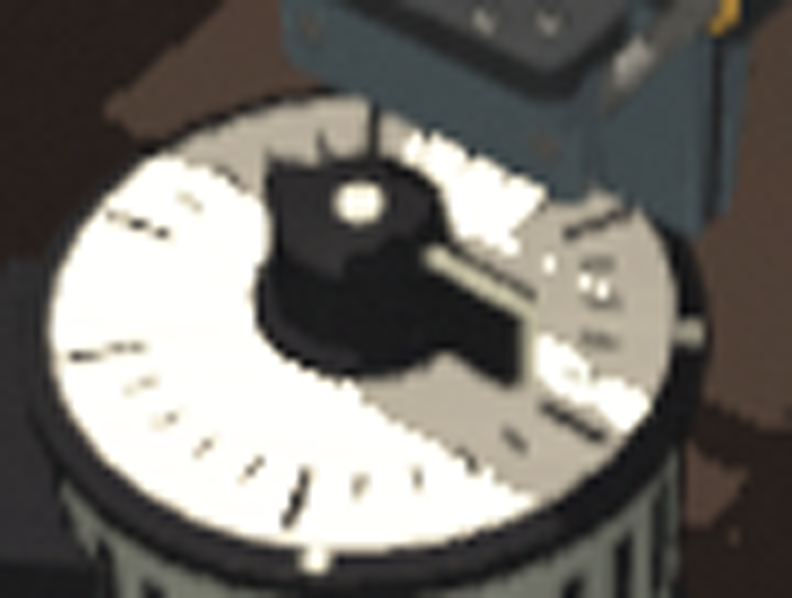

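The index now lies on the 150 line: its foot is at about (528,390) and the line begins at (543,405). Measured −8.3° against a target of −8.1°. I raise the finger and hand in.

```bash
python3 drive.py '0 0 -20 0 0 0;0 0 -30 0 0 0;0 0 -30 0 0 0;0 0 0 0 0 0;0 0 0 0 0 0;0 0 0 0 0 0'; python3 m.py -8 | tail -1; python3 -c "
from workcell import env
print(env.job_done())"
```

```text
time_s: 12.85
ee_pos: [639.4, -28.7, 234.6]
ee_rot: [180.0, 0.1, -7.4]
force: [-0.2, 0.1, -0.8]
gripper_width: 0.6
gripper_force: 0.0
(-0.35, 0.45) index angle [np.float64(-8.18), np.float64(-8.39), np.float64(-8.59), np.float64(-8.13), np.float64(-8.32)] -8.322
the job is handed in; nothing more can be done
None
```

I pushed the pointer to the 150 V line, within about 1° by my camera measurement (tolerance 3.8°), lifted the finger clear and handed the job in at about 13 s; no verdict came back.

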